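# Hold the climate probe in the checking block

## Robot

A 6-joint arm with a two-finger parallel gripper is mounted at the origin on a cart in front of the work surface, level with it; the furniture and walls round the work are solid. World frame = base frame: x ahead of the robot, y to its left, z up, the work surface at z = 0. Lengths are in mm, angles in rad, forces in N, time in s.
With the tool pointing down it reaches from about 350 to 875 mm from the base axis. Payload 4.2 kg.
Tool frame: the origin (TCP) lies at the very end of the fingers, on their centre line; the grasp point (between the pads) lies 19 mm behind it; z points along the fingers, y is the line along which they close (so a half turn about z gives the same grasp; the last joint's range is limited). The gripper opens to 85 mm and grips with 20 to 120 N. Pads are 22 mm wide; open, the fingers measure 114 mm over their backs; the gripper's body (76 mm by 85 mm) begins 54 mm behind the grasp point. The pads swing forward as they close: fully open they stand 13 mm farther back than shut.
Start: joints at [0.259, 0.385, 0.008, 0, -1.194, -0.259], TCP at [624.979, 0.025, 231.312] pointing down, gripper open.
Joint ranges: [-3.14, 3.14], [-1.21, 2.06], [-1.07, 1.41], [-3.16, 2.05], [-2.99, -0.16], [-3.1, 3.1]. Speed limits (rad/s): [2.79, 2.79, 3.14, 3.14, 3.14, 3.14].

## Interface

Orientations are given as a unit quaternion [x, y, z, w].
In Python, from bench import arm, optics gives the robot as it stands. The module is installed in compiled form; this text tells all that it offers.
- The arm moves only by the tool step_arm, never from a script. Its argument "motion" is a list of rows, each an object with "dr": the turn, a rotation vector about the tool's x, y, z in units of 8 degrees (1.0 is 8 degrees), a list of three; "slide": the shift along the tool's x, y, z in mm, a list of three; "jaw": the finger opening in mm, from 0 to 85.4. A call has exactly 8 rows; each row is the pose to reach, as a shift and turn from the pose commanded when the call began, along the tool's axes at that moment; what a row does not reach only later rows make up. A row lasts 1/8 s, in which the tool goes at most 62.5 mm and 10.7 degrees, less where a joint would pass 70% of its speed; a pose out of reach is approached as far as the arm can. A call with a gripper value outside its range is refused whole. The fingers move at their own pace and stop on an object; the grip force is fixed at half the most. Time passes only in rows, so rows that repeat a pose let the fingers close, or fill a call up. It gives the time, the measured TCP pose, the force, the opening and the grip force at its end, in the units of the state.
- arm.read_state(): the state, without advancing time (a new reading comes with each control period).
- optics.get_image(name): name is "scene" or "side" or "wrist"; returns the picture (384x512x3 uint8, blue, green, red); there is no depth.
- optics.camera_info(name): a dict with "camera_matrix" (3x3 intrinsics, pixels), "view" (4x4, takes a point from world to camera coordinates); the wrist camera has in their place "T_tool_cam" (4x4, takes a point from camera to tool coordinates, whose origin is the TCP and whose axes are the flange's). Camera axes: x right, y up, looking along -z (the intrinsics and any distortion apply to the point x, -y, -z); pixel columns grow to the right and rows downward; lengths in mm; the calibration is good to about 2 mm. A picture is of the moment at which its call begins: read the wrist's pose just before it. camera_info takes no time and is no camera call.
- arm.job_done(): hands the job in; it is judged then, once.
The state is a dict: "clock": time; "joints": joint angles; "joint_vel": joint speeds; "joint_efforts": joint torques, N m; "position": TCP position; "ee_rot": TCP orientation; "contact_force": force on the tool from outside, world axes, zero at the start; "wrist_torque": the same for the moment, N m; "gripper_width": finger opening in mm; "grasp_force": force on a finger pad.
Only numpy, scipy, OpenCV 4.12 (cv2) and the standard library are available. Lean on these libraries where they do the work, as an engineer would, in place of code of your own. Each camera call takes 0.05 s, during which the arm holds its last target. There are 200 camera calls.

## Task

Check the room-climate probe: slide the shutter on top of the checking block fully to its end stop so that the guide hole is open, then take the probe out of its stand and lower it upright, tip first, through the middle of the hole until the black collar on its rod is level with the block's top face. The probe must never touch the block or the shutter, and the mug, glue stick and tape measure stay where they are. Hold it there still and centred for at least three seconds, and finish while still holding it there.

Things in the scene. Friction and masses are not known exactly. Their poses are not given: they have to be found in the camera images.
- checker: Checking block: grey instrument 110 x 150 x 90 mm (x, y, z) with an aluminium top plate, fixed. Origin at the centre of its underside, z up. Its -x side has a small dark display (+y half) and an open test chamber (-y half) whose floor is 75 mm below the top face. Two rails (54 mm apart, along y) and an end-stop bar stand 7 mm above the top face, which is 90 mm above the desk.
- guide_hole (a point): Centre of the mouth of the round vertical guide hole, at the top face: 32 mm from the block's centre toward its -y, 90 mm above its underside. The hole is 28 mm in diameter and 20 mm deep, then opens into the chamber. Same axes as the block. The shutter covers the hole at the start.
- shutter (a joint): Position of the sliding shutter (m), 0 = hole covered, 0.05 = fully open at the end stop. It grows as the shutter slides along the block's +y. It starts at 0 to 0.012. Slides with about 1.5 N of friction and stays where it is left.
- shutter_grip (a point): Centre of the top of the shutter's black grip, which is 30 mm along the block's x, 16 mm along its y and 23 mm tall, standing in the middle of a steel shutter plate 46 x 42 mm whose upper face is 5 mm above the block's top face. The grip's top is 28 mm above the block's top face. With the shutter at 0 it stands right over the guide hole.
- stand: Probe stand 76 x 90 x 96 mm, fixed to the desk: a foot, two posts and an aluminium top plate (60 x 84 mm) with a 20 mm hole. Origin at the centre of its underside, z up, hole on its z axis.
- probe: Loose probe, 0.12 kg, 155 mm long, hanging upright in the stand. Origin at the rod's tip (lower end), z up along it. Steel rod 10 mm thick from 0 to 85 mm; flange 32 mm wide from 85 to 89 mm, resting on the stand; square grey handle 24 x 24 mm (sides along its x and y) from 89 to 155 mm. At the start the tip is 11 mm above the desk; raised by 90 mm it is clear of the stand.
- probe_collar (a point): Middle of the black collar (14 mm in diameter, 6 mm tall) on the probe's rod, on its axis, 50 mm above the tip.
- mug_tea: Green and white mug, 101 mm tall, about 80 mm across plus a handle; bystander. Origin under its centre.
- glue_stick: Upright glue stick, 28 mm round, 95 mm tall; bystander. Origin under its centre.
- tape_measure: Yellow tape measure, 40 x 69 x 58 mm; bystander. Origin under its centre.
Things that resemble listed ones, but are neither listed nor needed, are in the scene too. Leave any pink look-alike of the checker alone.

How it is judged:
By the outcome, as a careful person would: the job done as asked, in the order asked, and still so for the second after the job is handed in, while the arm keeps its last pose, push and grip.
It also fails if it takes over 64 s, if anything falls off the work surface, if the arm or the gripper's body presses on something with over 40 N, if the wrist force passes 120 N, or if a joint passes its speed limit or range.

## Working session

There is one attempt and no reset: what is moved stays moved. The work goes in short steps, Python scripts to look and compute and a tool call to move; the robot and the scene stay as the last step left them, time stands still between calls to the robot, and variables do not carry over. Pictures are saved under pics/ and viewed, at most 11 in all, crops included, and the job is handed in when it is done.

Besides the shell and the picture viewer there is one more tool, called after "Emit:" in YAML: its name, and indented under it one key for each argument. step_arm: Moves the arm, as the interface text tells. Its arguments: {"type":"object","properties":{"motion":{"type":"array","items":{"type":"object","properties":{"dr":{"type":"array","items":{"type":"number"}},"slide":{"type":"array","items":{"type":"number"}},"jaw":{"type":"number"}}}}},"required":["motion"]}

```bash
mkdir -p pics
python3 - <<'E'
from bench import arm, optics
import cv2,numpy as np
np.set_printoptions(precision=4,suppress=True)
s=arm.read_state();print(s)
for n in("scene","side","wrist"):
    cv2.imwrite(f"pics/{n}0.png",optics.get_image(n))
    print(n,optics.camera_info(n))
a=[cv2.imread(f"pics/{n}0.png") for n in("scene","side")]
E
```

```text
{'clock': 0.0, 'joints': array([ 0.2586,  0.3855,  0.0066, -0.0005, -1.194 , -0.2586]), 'joint_vel': array([ 0.0003,  0.0001,  0.0005,  0.0009, -0.0013, -0.0008]), 'joint_efforts': array([ -0.001 , -39.2286,  18.84  ,   4.1862,  -0.0047,   0.    ]), 'position': array([624.3915,   0.0023, 230.2151]), 'ee_rot': array([-0.707 ,  0.7072,  0.0007, -0.0008]), 'contact_force': array([-0.1504,  0.0026,  1.1252]), 'wrist_torque': array([0.0061, 0.0267, 0.0005]), 'grasp_force': 0.0, 'gripper_width': 85.53538762455166}
scene {'camera_matrix': array([[483.6553,   0.    , 257.4557],
       [  0.    , 483.6553, 198.992 ],
       [  0.    ,   0.    ,   1.    ]]), 'view': array([[    0.5386,    -0.8425,     0.0131,  -392.7272],
       [    0.6547,     0.4282,     0.6229,  -411.8945],
       [   -0.5304,    -0.3269,     0.7822, -1046.5153],
       [    0.    ,     0.    ,     0.    ,     1.    ]])}
side {'camera_matrix': array([[365.0117,   0.    , 254.0168],
       [  0.    , 365.0117, 190.3626],
       [  0.    ,   0.    ,   1.    ]]), 'view': array([[  -0.978 ,   -0.2076,    0.0188,  548.076 ],
       [   0.1424,   -0.5995,    0.7876, -203.2903],
       [  -0.1523,    0.7729,    0.6159, -842.1694],
       [   0.    ,    0.    ,    0.    ,    1.    ]])}
wrist {'camera_matrix': array([[328.3035,   0.    , 252.1064],
       [  0.    , 328.3035, 191.1507],
       [  0.    ,   0.    ,   1.    ]]), 'T_tool_cam': array([[  -0.0005,    0.9548,    0.2971,   75.9014],
       [   1.    ,    0.0007,   -0.0006,    0.2657],
       [  -0.0008,    0.2971,   -0.9548, -142.6509],
       [   0.    ,    0.    ,    0.    ,    1.    ]])}
```

View pics/scene0.png

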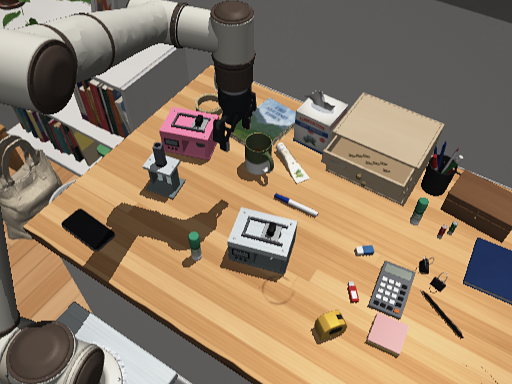

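View pics/side0.png

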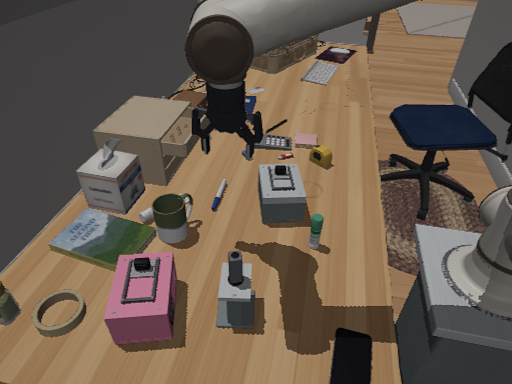

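View pics/wrist0.png

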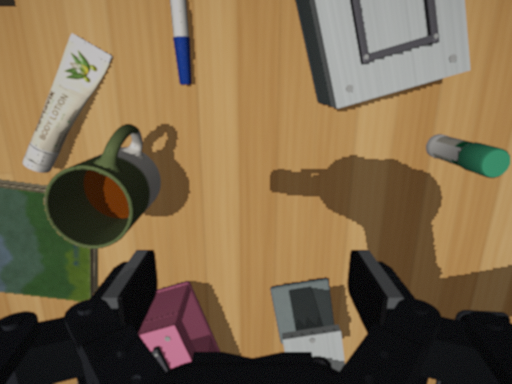

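Scene: grey checker at about (262,242), stand with probe at (163,172), pink decoy at (190,132), and the glue, mug and tape standing apart. Now enlarged crops for measuring.

Run:
```python
import cv2,numpy as np
a=cv2.imread("pics/scene0.png");b=cv2.imread("pics/side0.png")
f=lambda i,x,y,w,h,k:cv2.resize(i[y:y+h,x:x+w],(w*k,h*k),interpolation=cv2.INTER_CUBIC)
top=np.hstack([f(a,222,204,80,75,5),f(a,135,135,80,75,5)][:2])
bot=np.hstack([f(b,245,155,80,75,5)[:300*1],f(b,200,245,80,75,5)[:300]])
bot=np.hstack([f(b,250,158,66,60,6)[:, :396],f(b,205,245,66,60,6)[:, :396]]); bot=cv2.resize(bot,(800,364))
cv2.imwrite("pics/c1.png",top)
cv2.imwrite("pics/c2.png",np.hstack([f(b,250,155,80,75,5),f(b,200,250,80,75,5)]))
```

```text
(no output)
```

View pics/c1.png

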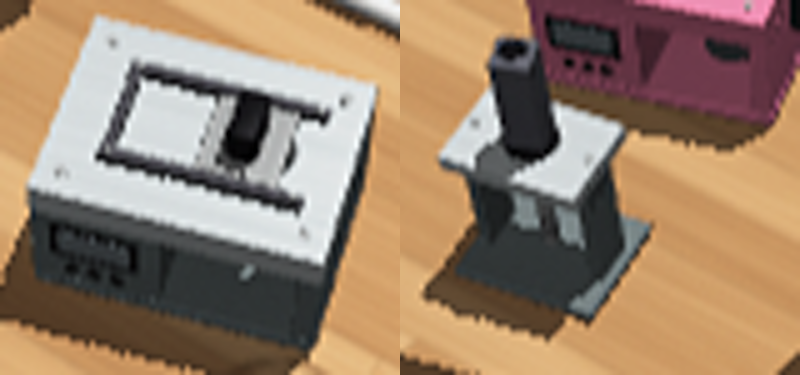

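View pics/c2.png

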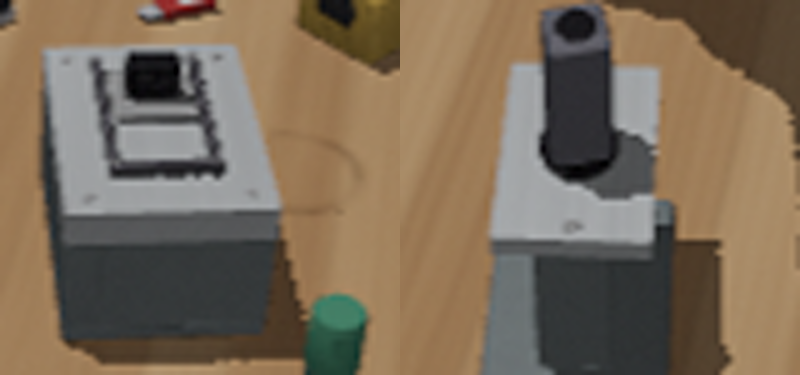

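Both crops show the checker's four plate corners clearly, with the grip near the covered end and the end stop on the +y side. The stand plate and handle top are clear too. Fitting poses next.

```bash
cat > h.py <<'E'
from bench import arm, optics
import numpy as np
from scipy.optimize import least_squares
from scipy.spatial.transform import Rotation as R
np.set_printoptions(precision=3,suppress=True)
I={n:optics.camera_info(n) for n in("scene","side","wrist")}
def view(n,s=None):
    if n!="wrist": return I[n]["view"]
    T=np.eye(4);T[:3,:3]=R.from_quat(s["ee_rot"]).as_matrix();T[:3,3]=s["position"]
    return np.linalg.inv(T@I[n]["T_tool_cam"])
def proj(n,P,s=None):
    c=np.atleast_2d(P)@view(n,s)[:3,:3].T+view(n,s)[:3,3]
    K=I[n]["camera_matrix"]
    return np.c_[K[0,0]*c[:,0]/-c[:,2]+K[0,2],K[1,1]*-c[:,1]/-c[:,2]+K[1,2]]
def place(p,L):
    return R.from_euler("z",p[2]).apply(np.array(L,float))+[p[0],p[1],0]
def fit(obs,p0): # obs: list of (cam,state,local pts,pixels)
    f=lambda p:np.concatenate([(proj(n,place(p,L),s)-px).ravel() for n,s,L,px in obs])
    r=least_squares(f,p0); return r.x,f(r.x)
E
python3 - <<'E'
from h import *
c=lambda px,ox,oy:(np.array(px)+.5)/5-.5+[ox,oy]
rect=lambda a,b,z:[[-a,b,z],[-a,-b,z],[a,-b,z],[a,b,z]]
Lc=rect(55,75,90)
print("checker",*fit([("scene",None,Lc,c([(28,188),(323,268),(377,87),(97,15)],222,204)),("side",None,Lc,c([(280,210),(237,45),(42,47),(65,217)],250,155))],[500,-150,0]))
Ls=rect(30,42,96)
# scene: left,bottom,right ; side corners
for yaw in (0,1.57):
  L=Ls if yaw==0 else Ls
  a=c([(40,155),(177,195),(225,125)],135,135);b=c([(255,245),(260,68),(112,65),(90,240)],200,250)
  print("stand",*fit([("scene",None,L[:3],a),("side",None,L,b)],[500,200,0]))
  break
Lh=rect(12,12,166)
print("handle",*fit([("side",None,Lh,c([(211,48),(200,5),(141,12),(149,55)],200,250))],[500,200,0]))
for n in("scene","side"):
    print(n,proj(n,[[480,150,0],[600,150,0]]))
E
```

```text
checker [ 519.736 -147.619    0.271] [-0.425 -0.522 -0.197 -0.739  0.205 -0.052 -0.134  0.134  0.402 -0.401
 -0.145 -0.409  0.44  -0.069  0.122 -0.726]
stand [555.537 206.952   0.195] [-0.703  0.266 -0.783  0.909 -0.191 -0.136 -0.377 -0.449 -0.465 -0.165
 -0.423 -0.25   0.165 -0.2  ]
handle [555.32  208.361   0.4  ] [ 0.459  0.403  0.522 -0.787 -0.58  -0.511 -0.395  0.785]
scene [[164.11  210.96 ]
 [190.422 183.544]]
side [[275.698 293.05 ]
 [222.817 283.126]]
```

```bash
cat >> h.py <<'E'
def back(n,uv,z,s=None):
    K=I[n]["camera_matrix"];V=view(n,s)
    d=V[:3,:3].T@[(uv[0]-K[0,2])/K[0,0],-(uv[1]-K[1,2])/K[1,1],-1]
    o=-V[:3,:3].T@V[:3,3]
    return o+d*(z-o[2])/d[2]
def loc(p,P): return R.from_euler("z",-p[2]).apply(np.asarray(P)-[p[0],p[1],0])
C=np.array([519.7,-147.6,.271])
def delta(s,P): # tool-frame shift from measured pose to world P
    return R.from_quat(s["ee_rot"]).inv().apply(np.asarray(P)-s["position"])
E
python3 - <<'E'
from h import *
s=arm.read_state()
uv=(np.array([153,62])+.5)/5-.5+[250,155]
P=back("side",uv,118);print(P,loc(C,P))
uv=(np.array([247,105])+.5)/5-.5+[222,204]
P=back("scene",uv,118);print(P,loc(C,P))
for z in(200,104):print(delta(s,place(C,[[0,-32+5,z]])[0]))
for p in([0,-24,118],[0,-32,118]):print(proj("side",place(C,[p]))*5-[1250,775],proj("scene",place(C,[p]))*5-[1110,1020])
E
```

```text
[ 525.767 -163.37   118.   ] [  1.624 -16.819 118.   ]
[ 529.381 -165.157  118.   ] [  4.627 -19.508 118.   ]
[173.642  97.578  30.659]
[173.632  97.421 126.659]
[[152.423  52.391]] [[251.234 112.66 ]]
[[150.669  44.081]] [[267.046 116.726]]
```

Emit:
step_arm:
  motion:
    - {"dr": [0, 0, 1.2], "slide": [22, 13, 5], "jaw": 60}
    - {"dr": [0, 0, 2.4], "slide": [45, 26, 12], "jaw": 60}
    - {"dr": [0, 0, 3.6], "slide": [70, 40, 20], "jaw": 60}
    - {"dr": [0, 0, 4.8], "slide": [95, 55, 28], "jaw": 60}
    - {"dr": [0, 0, 6.0], "slide": [120, 70, 36], "jaw": 60}
    - {"dr": [0, 0, 7.2], "slide": [140, 84, 43], "jaw": 60}
    - {"dr": [0, 0, 8.4], "slide": [157, 94, 48], "jaw": 60}
    - {"dr": [0, 0, 9.31], "slide": [168, 99, 50], "jaw": 60}

```text
clock: 1.15
position: [524.9, -168.7, 180.7]
ee_rot: [-0.132, 0.991, 0.0, -0.001]
contact_force: [-0.2, 0.3, -0.1]
gripper_width: 59.9
grasp_force: 0.0
```

Run:
```python
from h import *
import cv2
s=arm.read_state();im=optics.get_image("wrist");cv2.imwrite("pics/w1.png",im)
print(s["clock"],s["position"],s["ee_rot"],s["joints"],s["gripper_width"])
print(loc(C,s["position"]),delta(s,place(C,[[0,-21,102]])[0]))
Rm=R.from_quat(s["ee_rot"]).as_matrix();print(Rm)
print("pred corners",proj("wrist",place(C,[[-55,75,90],[-55,-75,90],[55,-75,90],[55,75,90],[0,-22,118]]),s))
```

```text
1.15 [ 524.908 -168.689  180.689] [-0.132  0.991  0.    -0.001] [-0.017  0.304 -0.248 -0.    -1.02  -1.288] 59.89789174054172
[ -0.628 -21.713 180.689] [-0.726  0.668 78.688]
[[-0.965 -0.262 -0.001]
 [-0.262  0.965  0.   ]
 [ 0.001  0.001 -1.   ]]
pred corners [[389.911 121.249]
 [175.217 122.564]
 [185.57  262.783]
 [373.638 261.72 ]
 [251.509 209.989]]
```

View pics/w1.png

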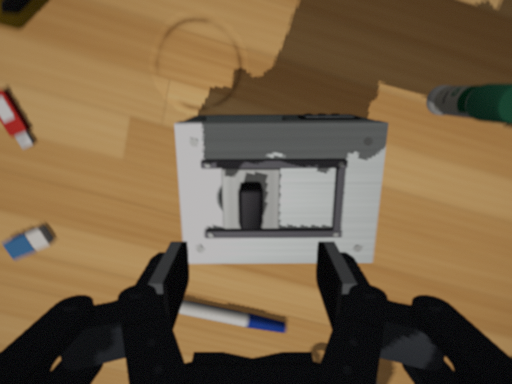

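The block's corners are at (387,121), (175,122), (181,264) and (374,262), within 5 px of prediction. The grip's centre is at (251,208), so the shutter is at about 10 mm. Descend and grip.

Emit:
step_arm:
  motion:
    - {"dr": [0, 0, 0], "slide": [0, 0, 30], "jaw": 50}
    - {"dr": [0, 0, 0], "slide": [0, 0, 60], "jaw": 45}
    - {"dr": [0, 0, 0], "slide": [0, 0, 77], "jaw": 45}
    - {"dr": [0, 0, 0], "slide": [0, 0, 77], "jaw": 25}
    - {"dr": [0, 0, 0], "slide": [0, 0, 77], "jaw": 10}
    - {"dr": [0, 0, 0], "slide": [0, 0, 77], "jaw": 10}
    - {"dr": [0, 0, 0], "slide": [0, 0, 77], "jaw": 10}
    - {"dr": [0, 0, 0], "slide": [0, 0, 77], "jaw": 10}

```text
clock: 2.2
position: [526.3, -167.9, 104.8]
ee_rot: [-0.135, 0.991, -0.0, 0.001]
contact_force: [-0.1, 0.7, -0.8]
gripper_width: 14.4
grasp_force: 62.2
```

Emit:
step_arm:
  motion:
    - {"slide": [0, 6, 0], "dr": [0, 0, 0], "jaw": 10}
    - {"slide": [0, 14, 0], "dr": [0, 0, 0], "jaw": 10}
    - {"slide": [0, 22, 0], "dr": [0, 0, 0], "jaw": 10}
    - {"slide": [0, 30, 0], "dr": [0, 0, 0], "jaw": 10}
    - {"slide": [0, 36, 0], "dr": [0, 0, 0], "jaw": 10}
    - {"slide": [0, 39, 0], "dr": [0, 0, 0], "jaw": 10}
    - {"slide": [0, 41, 0], "dr": [0, 0, 0], "jaw": 10}
    - {"slide": [0, 41, 0], "dr": [0, 0, 0], "jaw": 10}

```text
clock: 3.2
position: [515.7, -130.4, 104.8]
ee_rot: [-0.135, 0.991, -0.002, 0.0]
contact_force: [1.0, -11.4, 1.0]
gripper_width: 14.4
grasp_force: 62.6
```

Run:
```python
from h import *
s=arm.read_state();print(loc(C,s["position"]),s["contact_force"],s["gripper_width"])
```

```text
[  0.745  17.599 104.789] [  1.028 -11.423   1.026] 14.38239521803389
```

Emit:
step_arm:
  motion:
    - {"slide": [0, 1.5, 0], "dr": [0, 0, 0], "jaw": 10}
    - {"slide": [0, 1.5, 0], "dr": [0, 0, 0], "jaw": 10}
    - {"slide": [0, 0, 0], "dr": [0, 0, 0], "jaw": 34}
    - {"slide": [0, -1, 0], "dr": [0, 0, 0], "jaw": 34}
    - {"slide": [0, -1, 0], "dr": [0, 0, 0], "jaw": 34}
    - {"slide": [0, -1, -40], "dr": [0, 0, 0], "jaw": 34}
    - {"slide": [0, -1, -80], "dr": [0, 0, 0], "jaw": 60}
    - {"slide": [0, -1, -115], "dr": [0, 0, 0], "jaw": 60}

```text
clock: 4.2
position: [515.3, -128.9, 220.8]
ee_rot: [-0.135, 0.991, 0.0, 0.0]
contact_force: [-0.4, 0.1, 0.3]
gripper_width: 59.9
grasp_force: 0.0
```

Run:
```python
from h import *
import cv2
s=arm.read_state();im=optics.get_image("wrist");cv2.imwrite("pics/w2.png",cv2.resize(im[60:320,100:420],(800,600)[:1]+(650,)) if 0 else cv2.resize(im[110:310,140:400],(780,600),interpolation=cv2.INTER_CUBIC))
print(s["position"],s["ee_rot"],delta(s,[555.5,208,190]))
L=[[-55,75,90],[-55,-75,90],[55,-75,90],[55,75,90],[0,-32,90],[0,18,118]]
print((proj("wrist",place(C,L),s)-[140,110])*3)
print((proj("wrist",place(C,[[-14,-32,90],[14,-32,90],[0,-18,90],[0,-46,90]]),s)-[140,110])*3)
```

```text
[ 515.336 -128.865  220.793] [-0.135  0.991  0.     0.   ] [-129.004  313.751   30.951]
[[541.599  15.931]
 [-11.505  15.95 ]
 [ 26.439 385.814]
 [519.217 385.756]
 [157.985 211.538]
 [331.267 240.131]]
[[155.327 163.923]
 [160.566 257.774]
 [206.632 211.534]
 [109.336 211.541]]
```

View pics/w2.png

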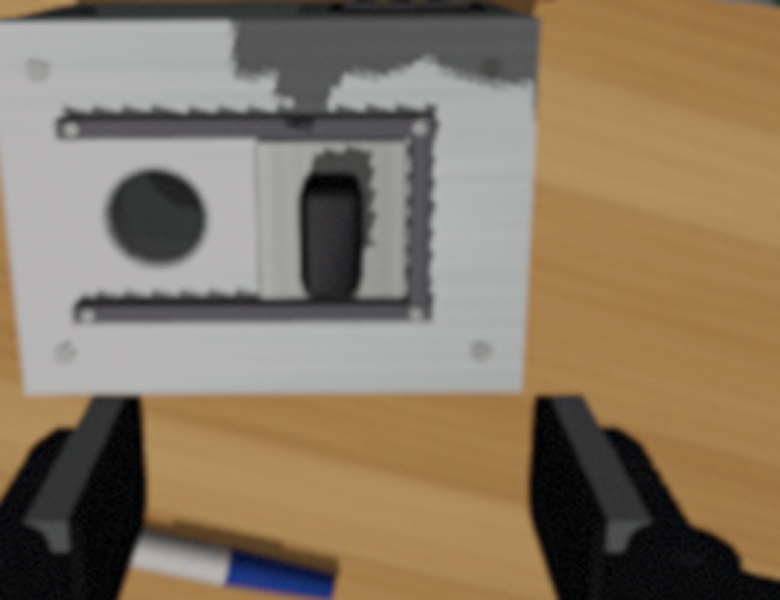

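The hole shows fully open at crop (157,216), within 1.5 px of prediction, and the shutter plate lies against the stop bar. Next, over to the stand.

Emit:
step_arm:
  motion:
    - {"slide": [-12, 30, 0], "dr": [0, 0, 0], "jaw": 60}
    - {"slide": [-33, 80, 0], "dr": [0, 0, 0], "jaw": 60}
    - {"slide": [-54, 132, 0], "dr": [0, 0, 0], "jaw": 60}
    - {"slide": [-75, 184, 0], "dr": [0, 0, 0], "jaw": 60}
    - {"slide": [-97, 236, 0], "dr": [0, 0, 0], "jaw": 60}
    - {"slide": [-116, 283, 0], "dr": [0, 0, 0], "jaw": 60}
    - {"slide": [-129, 314, 0], "dr": [0, 0, 0], "jaw": 60}
    - {"slide": [-129, 314, 0], "dr": [0, 0, 0], "jaw": 60}

```text
clock: 5.25
position: [555.2, 210.2, 218.5]
ee_rot: [-0.137, 0.991, 0.0, -0.0]
contact_force: [-0.2, -0.6, -0.4]
gripper_width: 60.1
grasp_force: 0.0
```

Run:
```python
from h import *
import cv2
# refined hole from the last wrist view is redone later
s=arm.read_state();im=optics.get_image("wrist")
c=proj("wrist",[[555.5,208,150]],s)[0];x0,y0=(c-[65,50]).astype(int)
cv2.imwrite("pics/w3.png",cv2.resize(im[y0:y0+100,x0:x0+130],(780,600),interpolation=cv2.INTER_CUBIC))
print(x0,y0,s["position"],s["ee_rot"])
np.save("s3.npy",np.r_[s["position"],s["ee_rot"]])
print((proj("wrist",place([555.5,208,.3],[[-12,12,166],[-12,-12,166],[12,-12,166],[12,12,166]]),s)-[x0,y0])*6)
```

```text
183 155 [555.217 210.236 218.469] [-0.137  0.991  0.    -0.   ]
[[504.476 244.454]
 [274.298 250.214]
 [284.813 461.569]
 [507.307 456.179]]
```

View pics/w3.png

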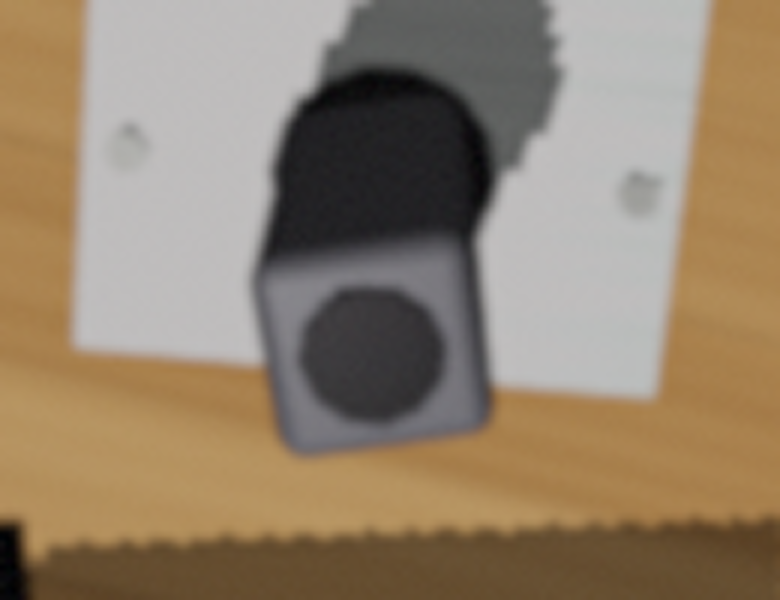

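The handle top's corners in the crop are (470,232), (258,268), (295,455) and (490,425), turned a little more than the tool.

Run:
```python
from h import *
v=np.load("s3.npy");s=dict(position=v[:3],ee_rot=v[3:])
L=[[-12,12,166],[-12,-12,166],[12,-12,166],[12,12,166]]
px=(np.array([(470,232),(258,268),(295,455),(490,425)])+.5)/6-.5+[183,155]
p,r=fit([("wrist",s,L,px)],[555,208,.3]);print(p,r)
Rm=R.from_quat(s["ee_rot"]).as_matrix();a=np.arctan2(Rm[1,1],Rm[0,1])
print("tool y deg",np.degrees(a),"want",90+np.degrees(p[2]))
print(delta(s,[p[0],p[1],128]))
```

```text
[554.885 205.969   0.425] [ 0.73  -1.33  -1.884 -1.807 -1.523  1.825  2.698  1.661]
tool y deg 105.71707301198094 want 114.36047775030342
[ 1.407 -4.042 90.469]
```

Emit:
step_arm:
  motion:
    - {"slide": [1.2, -3, 10], "dr": [0, 0, -0.6], "jaw": 60}
    - {"slide": [1.2, -3, 40], "dr": [0, 0, -1.08], "jaw": 60}
    - {"slide": [1.2, -3, 70], "dr": [0, 0, -1.08], "jaw": 60}
    - {"slide": [1.2, -3, 90], "dr": [0, 0, -1.08], "jaw": 50}
    - {"slide": [1.2, -3, 90], "dr": [0, 0, -1.08], "jaw": 35}
    - {"slide": [1.2, -3, 90], "dr": [0, 0, -1.08], "jaw": 18}
    - {"slide": [1.2, -3, 90], "dr": [0, 0, -1.08], "jaw": 18}
    - {"slide": [1.2, -3, 90], "dr": [0, 0, -1.08], "jaw": 18}

```text
clock: 6.3
position: [555.3, 204.5, 129.9]
ee_rot: [-0.209, 0.978, 0.0, 0.0]
contact_force: [-0.7, -0.2, 0.2]
gripper_width: 23.1
grasp_force: 59.8
```

Run:
```python
from h import *
s=arm.read_state();print(s["position"],s["ee_rot"],s["contact_force"],s["gripper_width"],s["grasp_force"])
```

```text
[555.33  204.47  129.908] [-0.209  0.978  0.     0.   ] [-0.733 -0.185  0.18 ] 23.05627610769358 59.836496114730835
```

Emit:
step_arm:
  motion:
    - {"slide": [0, 0, -6], "dr": [0, 0, 0], "jaw": 18}
    - {"slide": [0, 0, -20], "dr": [0, 0, 0], "jaw": 18}
    - {"slide": [0, 0, -42], "dr": [0, 0, 0], "jaw": 18}
    - {"slide": [0, 0, -66], "dr": [0, 0, 0], "jaw": 18}
    - {"slide": [0, 0, -90], "dr": [0, 0, 0], "jaw": 18}
    - {"slide": [0, 0, -115], "dr": [0, 0, 0], "jaw": 18}
    - {"slide": [0, 0, -130], "dr": [0, 0, 0], "jaw": 18}
    - {"slide": [0, 0, -130], "dr": [0, 0, 0], "jaw": 18}

```text
clock: 7.3
position: [555.6, 204.7, 260.9]
ee_rot: [-0.209, 0.978, 0.001, 0.001]
contact_force: [0.4, 1.1, -2.1]
gripper_width: 23.0
grasp_force: 59.8
```

Run:
```python
from h import *
s=arm.read_state();print(s["position"],s["contact_force"],s["gripper_width"],s["joints"])
# hole from wrist view w2
s2=dict(position=np.array([515.336,-128.865,220.793]),ee_rot=np.array([-.135,.991,0,0]))
px=(np.array([157,216])+.5)/3-.5+[140,110]
H=back("wrist",px,90,s2);print("hole wrist",H,"fit",place(C,[[0,-32,90]]))
for z in (255,):print(delta(s,[528,-178.5,z]))
```

```text
[555.617 204.739 260.888] [ 0.372  1.119 -2.108] 22.970223440217982 [ 0.626  0.308 -0.031  0.    -1.229 -1.775]
hole wrist [ 529.3   -178.746   90.   ] fit [[ 528.266 -178.432   90.   ]]
[ 182.083 -338.362    5.122]
```

Emit:
step_arm:
  motion:
    - {"slide": [11, -20, 0], "dr": [0, 0, 0], "jaw": 18}
    - {"slide": [34, -64, 0], "dr": [0, 0, 0], "jaw": 18}
    - {"slide": [61, -114, 0], "dr": [0, 0, 0], "jaw": 18}
    - {"slide": [89, -165, 0], "dr": [0, 0, 0], "jaw": 18}
    - {"slide": [117, -217, 0], "dr": [0, 0, 0], "jaw": 18}
    - {"slide": [144, -267, 0], "dr": [0, 0, 0], "jaw": 18}
    - {"slide": [167, -310, 0], "dr": [0, 0, 0], "jaw": 18}
    - {"slide": [182, -338, 0], "dr": [0, 0, 0], "jaw": 18}

```text
clock: 8.3
position: [525.6, -181.2, 258.1]
ee_rot: [-0.208, 0.978, 0.0, -0.001]
contact_force: [0.4, -0.2, -0.7]
gripper_width: 23.3
grasp_force: 59.8
```

Emit:
step_arm:
  motion:
    - {"slide": [0, 0, 8], "dr": [0, 0, 0], "jaw": 18}
    - {"slide": [0, 0, 16], "dr": [0, 0, 0], "jaw": 18}
    - {"slide": [0, 0, 24], "dr": [0, 0, 0], "jaw": 18}
    - {"slide": [0, 0, 28], "dr": [0, 0, 0], "jaw": 18}
    - {"slide": [0, 0, 28], "dr": [0, 0, 0], "jaw": 18}
    - {"slide": [0, 0, 28], "dr": [0, 0, 0], "jaw": 18}
    - {"slide": [0, 0, 28], "dr": [0, 0, 0], "jaw": 18}
    - {"slide": [0, 0, 28], "dr": [0, 0, 0], "jaw": 18}

```text
clock: 9.3
position: [527.6, -178.5, 231.5]
ee_rot: [-0.209, 0.978, -0.0, 0.0]
contact_force: [-0.2, 1.4, -1.1]
gripper_width: 23.6
grasp_force: 59.8
```

Run:
```python
from h import *
import cv2
s=arm.read_state();print(s["position"],s["ee_rot"],s["contact_force"])
T=np.array([s["position"][0],s["position"][1],0])
out=[]
for n in("scene","side"):
    im=optics.get_image(n);cv2.imwrite(f"pics/{n}4.png",im)
    c=proj(n,[[528.5,-178.5,105]])[0];x0,y0=(c-[32,48]).round().astype(int)
    out.append(cv2.resize(im[y0:y0+97,x0:x0+65],(390,582),interpolation=cv2.INTER_CUBIC))
    print(n,x0,y0,"hole",(proj(n,[[528.8,-178.6,90]])-[x0,y0]+.5)*6-.5,"tip/collar/flange/handletop",(proj(n,T+[[0,0,s["position"][2]-119],[0,0,s["position"][2]-69],[0,0,s["position"][2]-34]])-[x0,y0]+.5)*6-.5)
cv2.imwrite("pics/c4.png",np.hstack(out))
```

```text
[ 527.552 -178.459  231.524] [-0.209  0.978 -0.     0.   ] [-0.209  1.36  -1.15 ]
scene 243 182 hole [[195.118 312.998]] tip/collar/flange/handletop [[195.532 283.576]
 [200.838 210.494]
 [204.775 156.282]]
side 248 120 hole [[190.375 315.82 ]] tip/collar/flange/handletop [[196.112 275.644]
 [203.304 181.061]
 [208.618 111.16 ]]
```

View pics/c4.png

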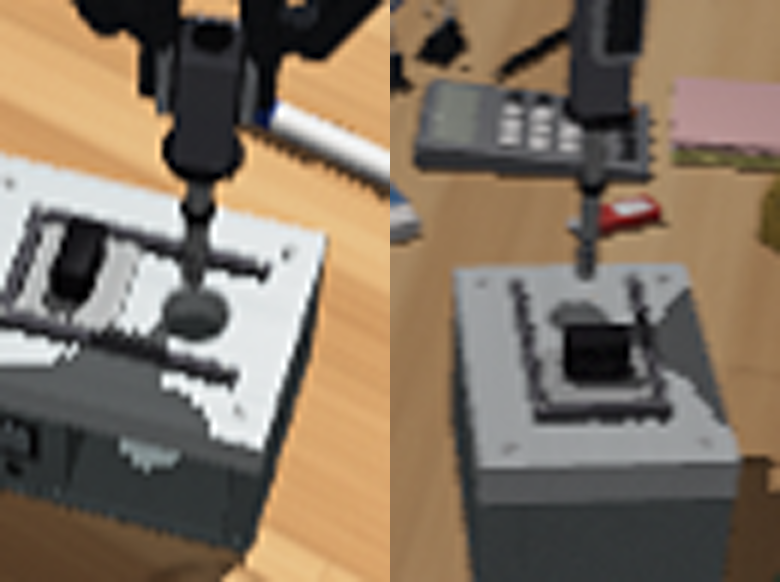

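Probe hangs upright: tip at crop (193,283) in scene and (586,275) in side, hole at (196,315) and (579,315). About 1.8 mm off centre; correcting and lowering part way.

Emit:
step_arm:
  motion:
    - {"slide": [-1.3, -1.1, 0], "dr": [0, 0, 0], "jaw": 18}
    - {"slide": [-1.3, -1.1, 0], "dr": [0, 0, 0], "jaw": 18}
    - {"slide": [-1.3, -1.1, 5], "dr": [0, 0, 0], "jaw": 18}
    - {"slide": [-1.3, -1.1, 12], "dr": [0, 0, 0], "jaw": 18}
    - {"slide": [-1.3, -1.1, 20], "dr": [0, 0, 0], "jaw": 18}
    - {"slide": [-1.3, -1.1, 28], "dr": [0, 0, 0], "jaw": 18}
    - {"slide": [-1.3, -1.1, 33], "dr": [0, 0, 0], "jaw": 18}
    - {"slide": [-1.3, -1.1, 33], "dr": [0, 0, 0], "jaw": 18}

```text
clock: 10.4
position: [528.9, -178.9, 197.7]
ee_rot: [-0.209, 0.978, 0.0, -0.001]
contact_force: [-0.1, -0.7, -1.4]
gripper_width: 22.9
grasp_force: 59.8
```

Run:
```python
from h import *
import cv2
s=arm.read_state();print(s["position"],s["contact_force"],s["wrist_torque"])
T=np.array([s["position"][0],s["position"][1],0]);z=s["position"][2]
out=[]
for n in("scene","side"):
    im=np.mean([optics.get_image(n) for _ in range(2)],0).astype(np.uint8);cv2.imwrite(f"pics/{n}5.png",im)
    c=proj(n,[[528.5,-178.5,100]])[0];x0,y0=(c-[20,30]).round().astype(int)
    out.append(cv2.resize(im[y0:y0+60,x0:x0+40],(400,600),interpolation=cv2.INTER_CUBIC))
    print(n,x0,y0,"hole",(proj(n,[[528.8,-178.6,90]])-[x0,y0]+.5)*10,"collar/flange",(proj(n,T+[[0,0,90],[0,0,z-69],[0,0,z-34]])-[x0,y0]+.5)*10)
cv2.imwrite("pics/c5.png",np.hstack(out))
```

```text
[ 528.884 -178.914  197.734] [-0.113 -0.661 -1.399] [ 0.091 -0.04  -0.034]
scene 255 202 hole [[206.03  322.497]] collar/flange [[207.291 322.835]
 [213.999 231.938]
 [220.367 145.65 ]]
side 260 139 hole [[198.125 337.199]] collar/flange [[197.998 336.518]
 [206.846 218.667]
 [215.219 107.139]]
```

View pics/c5.png

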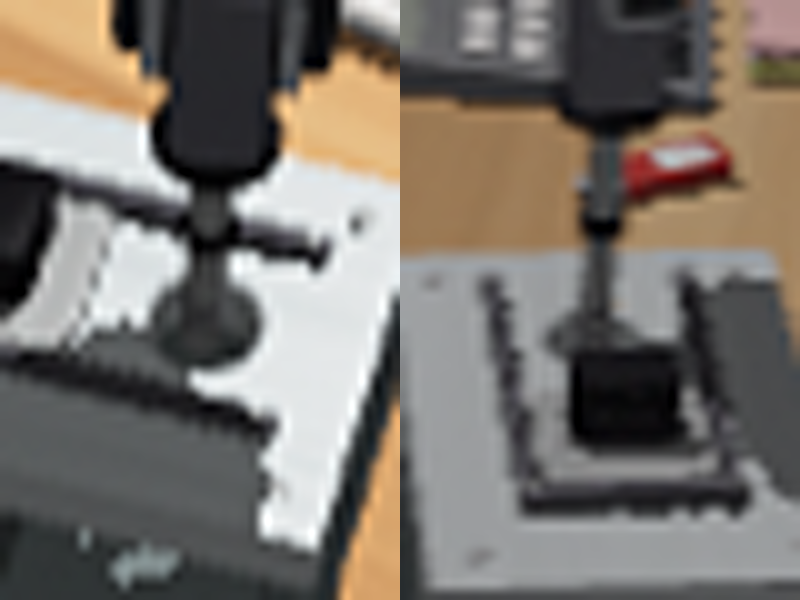

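Hole centre is at (206,322) in scene and about (593,337) in side, and the rod enters within 1 mm of it. Lowering the rest.

Emit:
step_arm:
  motion:
    - {"slide": [0.2, -0.4, 4], "dr": [0, 0, 0], "jaw": 18}
    - {"slide": [0.2, -0.4, 10], "dr": [0, 0, 0], "jaw": 18}
    - {"slide": [0.2, -0.4, 17], "dr": [0, 0, 0], "jaw": 18}
    - {"slide": [0.2, -0.4, 24], "dr": [0, 0, 0], "jaw": 18}
    - {"slide": [0.2, -0.4, 31], "dr": [0, 0, 0], "jaw": 18}
    - {"slide": [0.2, -0.4, 36], "dr": [0, 0, 0], "jaw": 18}
    - {"slide": [0.2, -0.4, 39], "dr": [0, 0, 0], "jaw": 18}
    - {"slide": [0.2, -0.4, 39], "dr": [0, 0, 0], "jaw": 18}

```text
clock: 11.6
position: [529.0, -179.4, 159.1]
ee_rot: [-0.209, 0.978, 0.0, -0.0]
contact_force: [-0.5, 0.1, -1.1]
gripper_width: 23.3
grasp_force: 59.8
```

Emit:
step_arm:
  motion:
    - {"slide": [0, 0, 0], "dr": [0, 0, 0], "jaw": 18}
    - {"slide": [0, 0, 0], "dr": [0, 0, 0], "jaw": 18}
    - {"slide": [0, 0, 0], "dr": [0, 0, 0], "jaw": 18}
    - {"slide": [0, 0, 0], "dr": [0, 0, 0], "jaw": 18}
    - {"slide": [0, 0, 0], "dr": [0, 0, 0], "jaw": 18}
    - {"slide": [0, 0, 0], "dr": [0, 0, 0], "jaw": 18}
    - {"slide": [0, 0, 0], "dr": [0, 0, 0], "jaw": 18}
    - {"slide": [0, 0, 0], "dr": [0, 0, 0], "jaw": 18}

```text
clock: 12.6
position: [529.1, -179.4, 159.3]
ee_rot: [-0.209, 0.978, -0.0, -0.0]
contact_force: [-0.4, 0.6, -1.7]
gripper_width: 23.3
grasp_force: 59.8
```

Run:
```python
from h import *
import cv2
P=[]
for _ in range(6):
    s=arm.read_state();P.append(s["position"]);optics.get_image("wrist")
print(np.array(P));print(s["contact_force"],s["joint_vel"])
T=np.array([*np.mean(P,0)[:2],0]);z=np.mean(P,0)[2]
out=[]
for n in("scene","side"):
    im=optics.get_image(n)
    c=proj(n,[[528.5,-178.5,100]])[0];x0,y0=(c-[20,30]).round().astype(int)
    out.append(cv2.resize(im[y0:y0+60,x0:x0+40],(400,600),interpolation=cv2.INTER_CUBIC))
    print(n,"hole",(proj(n,[[528.8,-178.6,90]])-[x0,y0]+.5)*10,"collar/flange",(proj(n,T+[[0,0,z-69],[0,0,z-34]])-[x0,y0]+.5)*10)
cv2.imwrite("pics/c6.png",np.hstack(out))
```

```text
[[ 529.104 -179.372  159.304]
 [ 529.091 -179.382  159.316]
 [ 529.088 -179.382  159.291]
 [ 529.102 -179.387  159.292]
 [ 529.107 -179.393  159.326]
 [ 529.115 -179.372  159.305]]
[-0.577  1.117 -0.704] [ 0.    -0.001 -0.001  0.001 -0.002 -0.002]
scene hole [[206.03  322.497]] collar/flange [[209.409 322.38 ]
 [215.506 240.42 ]]
side hole [[198.125 337.199]] collar/flange [[197.549 334.553]
 [205.514 228.29 ]]
```

View pics/c6.png

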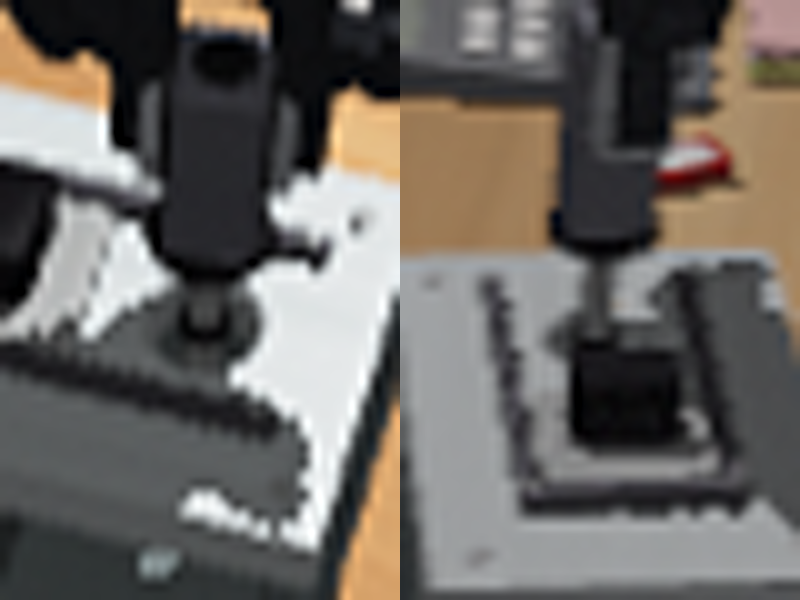

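In the scene view the collar (206,322) coincides with the hole's centre at (206,322), and the arm is still. Now the hold.

Emit:
step_arm:
  motion:
    - {"slide": [0, 0, 0], "dr": [0, 0, 0], "jaw": 18}
    - {"slide": [0, 0, 0], "dr": [0, 0, 0], "jaw": 18}
    - {"slide": [0, 0, 0], "dr": [0, 0, 0], "jaw": 18}
    - {"slide": [0, 0, 0], "dr": [0, 0, 0], "jaw": 18}
    - {"slide": [0, 0, 0], "dr": [0, 0, 0], "jaw": 18}
    - {"slide": [0, 0, 0], "dr": [0, 0, 0], "jaw": 18}
    - {"slide": [0, 0, 0], "dr": [0, 0, 0], "jaw": 18}
    - {"slide": [0, 0, 0], "dr": [0, 0, 0], "jaw": 18}

```text
clock: 14.0
position: [529.1, -179.4, 159.3]
ee_rot: [-0.209, 0.978, 0.0, -0.0]
contact_force: [0.0, 0.6, -1.6]
gripper_width: 23.3
grasp_force: 59.8
```

Emit:
step_arm:
  motion:
    - {"slide": [0, 0, 0], "dr": [0, 0, 0], "jaw": 18}
    - {"slide": [0, 0, 0], "dr": [0, 0, 0], "jaw": 18}
    - {"slide": [0, 0, 0], "dr": [0, 0, 0], "jaw": 18}
    - {"slide": [0, 0, 0], "dr": [0, 0, 0], "jaw": 18}
    - {"slide": [0, 0, 0], "dr": [0, 0, 0], "jaw": 18}
    - {"slide": [0, 0, 0], "dr": [0, 0, 0], "jaw": 18}
    - {"slide": [0, 0, 0], "dr": [0, 0, 0], "jaw": 18}
    - {"slide": [0, 0, 0], "dr": [0, 0, 0], "jaw": 18}

```text
clock: 15.0
position: [529.1, -179.4, 159.3]
ee_rot: [-0.209, 0.978, 0.0, -0.0]
contact_force: [0.4, -0.2, -2.0]
gripper_width: 23.3
grasp_force: 59.8
```

Emit:
step_arm:
  motion:
    - {"slide": [0, 0, 0], "dr": [0, 0, 0], "jaw": 18}
    - {"slide": [0, 0, 0], "dr": [0, 0, 0], "jaw": 18}
    - {"slide": [0, 0, 0], "dr": [0, 0, 0], "jaw": 18}
    - {"slide": [0, 0, 0], "dr": [0, 0, 0], "jaw": 18}
    - {"slide": [0, 0, 0], "dr": [0, 0, 0], "jaw": 18}
    - {"slide": [0, 0, 0], "dr": [0, 0, 0], "jaw": 18}
    - {"slide": [0, 0, 0], "dr": [0, 0, 0], "jaw": 18}
    - {"slide": [0, 0, 0], "dr": [0, 0, 0], "jaw": 18}

```text
clock: 16.0
position: [529.1, -179.4, 159.3]
ee_rot: [-0.209, 0.978, -0.0, -0.0]
contact_force: [-0.1, -0.3, -2.5]
gripper_width: 23.8
grasp_force: 59.8
```

```bash
python3 -c "
from bench import arm
s=arm.read_state();print(s['clock'],s['position'],s['contact_force'],s['grasp_force']);print(arm.job_done())"
```

```text
16.0 [ 529.0885523  -179.39637601  159.29731771] [-0.06256388 -0.33039576 -2.52904081] 59.80985462665558
the job is handed in; nothing more can be done
None
```

The job is handed in at 16 s: the shutter is against its end stop, and the probe is still gripped upright in the hole, held over 4 s. The collar is within about 1 mm of centred and level as measured, and I saw no sign of contact with the block or shutter.

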